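# Close an adjustable wrench on an outlet nut and tighten it

## Robot

A 6-joint arm with a two-finger parallel gripper is mounted at the origin on the work surface; the furniture and walls round the work are solid. World frame = base frame: x ahead of the robot, y to its left, z up, the work surface at z = 0. Lengths are in mm, angles in degrees, forces in N, time in s.
With the tool pointing down it reaches from about 400 to 825 mm from the base axis. Payload 7 kg.
Tool frame: the origin (TCP) lies on the mounting face of the last link; the fingertips stand 173 mm ahead of it and the grasp point (between the pads) lies r.grip_point_offset ahead of it (r.grip_point_offset is the distance from the TCP to the grasp point, in mm); z points along the fingers, y is the line along which they close (so a half turn about z gives the same grasp; the last joint's range is limited). The gripper opens to 85 mm and grips with 20 to 120 N. Pads are 22 mm wide; open, the fingers measure 114 mm over their backs; the gripper's body (76 mm by 85 mm) begins 54 mm behind the grasp point. The pads swing forward as they close: fully open they stand 13 mm farther back than shut.
Start: joints at [91.679, 20.546, 0.682, 0, -70.136, -16.507], TCP at [172.756, 652.496, 404.702] pointing down, gripper open.
Joint ranges: [-176.03, 176.03], [-82.01, 121.73], [-58.28, 71.71], [-173.87, 95.51], [-174.79, -0.11], [-173.66, 173.66]. Speed limits (degrees/s): [136.94, 136.94, 172.46, 180, 180, 180].

## Interface

Orientations are given as [roll, pitch, yaw] about the fixed x, y, z axes, in that order (R = Rz(yaw) Ry(pitch) Rx(roll)).
In Python, from plant import r gives the robot as it stands.
- The arm moves only by the tool play_rows, never from a script. Its arguments are lists of equal length, an entry for each row: "travel": the shift along the tool's x, y, z in cm, a list of three; "yaw": the turn about the tool's z in rad; "hand": the opening in per cent of the stroke, from 0 (shut) to 100 (fully open). A call has 1 to 5 rows; each row is the pose to reach, as a shift and turn from the pose commanded when the call began, along the tool's axes at that moment; what a row does not reach only later rows make up. A row lasts 1/10 s, in which the tool goes at most 50 mm and 8.59 degrees, less where a joint would pass 70% of its speed; a pose out of reach is approached as far as the arm can. A call with a gripper value outside its range is refused whole. The fingers move at their own pace and stop on an object; the grip force is fixed at half the most. Time passes only in rows, so rows that repeat a pose let the fingers close. It gives the time, the measured TCP pose, the force, the opening and the grip force at its end, in the units of the state.
- r.get_state(): the state, without advancing time (a new reading comes with each control period).
- r.grab_frame(name): name is "side" or "top" or "wrist"; returns the picture (400x640x3 uint8, red, green, blue); there is no depth.
- r.calibration(name): a dict with "fx", "fy", "cx", "cy" (pixels), "T" (4x4, takes a point from camera to world coordinates); the wrist camera has in their place "T_tool_cam" (4x4, takes a point from camera to tool coordinates, whose origin is the TCP and whose axes are the flange's). Camera axes: x right, y up, looking along -z (the intrinsics and any distortion apply to the point x, -y, -z); pixel columns grow to the right and rows downward; lengths in mm; the calibration is good to about 2 mm. A picture is of the moment at which its call begins: read the wrist's pose just before it. calibration takes no time and is no camera call.
- r.sign_off(): hands the job in; it is judged then, once.
The state is a dict: "t": time; "joint_pos": joint angles; "joint_vel": joint speeds; "tau": joint torques, N m; "eef_pos": TCP position; "ee_rot": TCP orientation; "force": force on the tool from outside, world axes, zero at the start; "moment": the same for the moment, N m; "gripper_width": opening from 0.0 (shut) to 1.0 (fully open); "grip_force": force on a finger pad.
Only numpy, scipy, OpenCV 4.12 (cv2) and the standard library are available. Lean on these libraries where they do the work, as an engineer would, in place of code of your own. Each camera call takes 0.05 s, during which the arm holds its last target. There are 200 camera calls.

## Task

Tighten the hexagon nut of the outlet fitting in the worktop: lay the adjustable wrench flat over the nut with its jaw still open and let go of it, roll its worm (do not push the jaw itself) until the jaw sits snugly on the nut, and only then take the handle again and turn the nut clockwise (seen from above) until it comes up against its stop. Let the wrench do the turning rather than your fingers on the fitting, leave it lying snug on the nut with nothing holding it, and leave the other things where they are.

Things in the scene. Friction and masses are not known exactly. Their poses are not given: they have to be found in the camera images.
- wrench: Dark steel adjustable wrench, 243 mm long, 0.48 kg (varies), lying flat. Origin on its underside, at the centre of a nut held snugly by it; z up, x out of the mouth. Head 14 mm thick, from x = -86 to +20, y = -44 to +34 mm; bottom of the mouth at x = -16.5 mm. Handle to -x: a bar 22 mm wide, 12 mm thick (z 1 to 13 mm), x = -86 to -215 mm.
- fixed_jaw (a point): Centre of the fixed jaw's flat gripping face, at (2, 13, 7) mm in the wrench's frame; the face is 36 mm long along x and 14 mm high and looks to -y, toward the movable jaw. Axes as the wrench's.
- jaw (a joint): Travel of the wrench's movable jaw, m: 0 = fully open, mouth 38 mm wide (movable face at y = -25 mm in the wrench's frame); mouth = 38 mm minus this value; it goes to 0.016 (mouth 22 mm). It moves toward +y as the worm is rolled, 2 mm per radian, and stays where it is left; it is not to be pushed along directly.
- worm_top (a point): Crown of the worm, a knurled roller 20 mm in diameter and 16 mm long in the head, axis along the wrench's y; point at (-50, -10, 20.5) mm in the wrench's frame, 6.5 mm above the head. Pressed from above with 9 to 15 N and dragged toward the mouth (+x; about 6 N) it closes the jaw 2 mm per 10 mm of drag, toward the handle it opens it. Fingers slip on it once the jaw is tight.
- handle_near (a point): Point in the handle, mid-thickness, at x = -95 mm in the wrench's frame, near its balance (x = -76 mm); axes as the wrench's.
- handle_far (a point): Point in the handle, mid-thickness, at x = -170 mm in the wrench's frame; axes as the wrench's.
- fitting: Outlet fitting fixed in the worktop, 36 mm high in all: a 25 mm flange 2 mm thick, the nut above it, and above the nut a stub of 16 mm diameter with a 19 mm cap from z = 26 to 36 mm. Origin on the axis at the worktop surface. It does not move.
- nut_top (a point): Centre of the top face of the brass hexagon nut, which is 26 mm over its flats, 30 mm over its corners and lies from 2 to 18 mm above the worktop. Axes turn with the nut: its x points to a corner, its y is square to a flat (so a wrench fits when its y axis is along this y, or 60 degrees or a multiple away).
- nut_corner (a point): One corner of the nut's top face, 15 mm from its axis along the nut's x.
- nut (a joint): Angle of the nut, rad, growing as it is turned clockwise seen from above (tighter); it stops hard at 1.2 (tight). It drags with about 0.13 N m all the way, so it needs some 1 N at 150 mm from its axis. Pushing much beyond the stop (more than about 3 N at 150 mm) forces the jaw open.
- salt_shaker: Glass salt shaker, 44 mm diameter, 90 mm high, bystander; origin under its centre.
- tape: Roll of tape, 98 mm diameter, 25 mm high, lying flat, bystander; origin under its centre.
- lemon: Lemon, 71x53x51 mm, bystander; origin under its centre.
- teaspoon: Steel teaspoon, 130x26x11 mm, lying flat, bystander; origin under its centre.
Mind the look-alikes: they are no part of the job. Of the things that look like the fitting, the smallest one is meant.

How it is judged:
By the outcome, as a careful person would: the job done as asked, in the order asked, and still so for the second after the job is handed in, with the robot touching nothing.
It also fails if it takes over 67 s, if anything falls off the work surface, if the arm or the gripper's body presses on something with over 40 N, if the wrist force passes 120 N, or if a joint passes its speed limit or range.

## Working session

There is one attempt and no reset: what is moved stays moved. The work goes in short steps, Python scripts to look and compute and a tool call to move; the robot and the scene stay as the last step left them, time stands still between calls to the robot, and variables do not carry over. Pictures are saved under pics/ and viewed, at most 10 in all, crops included, and the job is handed in when it is done.

Besides the shell and the picture viewer there is one more tool, called after "Call:" by a JSON object that holds its "api" and its "payload". play_rows: Moves the arm, as the interface text tells. Its arguments: {"type":"object","properties":{"travel":{"type":"array","items":{"type":"array","items":{"type":"number"}}},"yaw":{"type":"array","items":{"type":"number"}},"hand":{"type":"array","items":{"type":"number"}}},"required":["travel","yaw","hand"]}

```bash
mkdir -p pics
python3 - <<'E'
from plant import r
import cv2,numpy as np
a=r.grab_frame("top");b=r.grab_frame("side")
cv2.imwrite("pics/a.png",cv2.resize(a[:,:,::-1],(800,500),interpolation=3))
cv2.imwrite("pics/top_raw.png",a[:,:,::-1])
cv2.imwrite("pics/b.png",b[:,:,::-1])
s=r.get_state();print(s["eef_pos"],s["ee_rot"],s["t"],s["force"],r.grip_point_offset)
np.set_printoptions(suppress=True,precision=4)
for n in("top","side","wrist"):print(n,r.calibration(n))
E
```

```text
[172.69697148 652.35438577 403.84358977] [ 1.79911791e+02 -9.69895097e-03 -1.48338419e+01] 0.1 [ 0.16776097 -0.08695152 -0.43009863] 154.70000000000002
top {'fx': 410.3811943711249, 'fy': 410.3811943711249, 'cx': 312.3436592698473, 'cy': 198.0827508611147, 'T': array([[  -0.0137,    0.9966,   -0.0811,  495.9568],
       [  -0.9999,   -0.0139,   -0.0018,  -77.9828],
       [  -0.0029,    0.0811,    0.9967, 1030.6327],
       [   0.    ,    0.    ,    0.    ,    1.    ]])}
side {'fx': 455.6795772048601, 'fy': 455.6795772048601, 'cx': 316.39634649920845, 'cy': 200.0869119334243, 'T': array([[ -0.9632,   0.116 ,  -0.2425, 355.9242],
       [ -0.2684,  -0.3624,   0.8926, 775.5322],
       [  0.0157,   0.9248,   0.3802, 424.3996],
       [  0.    ,   0.    ,   0.    ,   1.    ]])}
wrist {'fx': 278.5163822154087, 'fy': 278.5163822154087, 'cx': 315.77291781973145, 'cy': 200.32150648024233, 'T_tool_cam': array([[-0.0003,  0.964 ,  0.2658, 67.307 ],
       [ 1.    ,  0.0005, -0.0007,  0.8289],
       [-0.0008,  0.2658, -0.964 , 29.8851],
       [ 0.    ,  0.    ,  0.    ,  1.    ]])}
```

View pics/a.png

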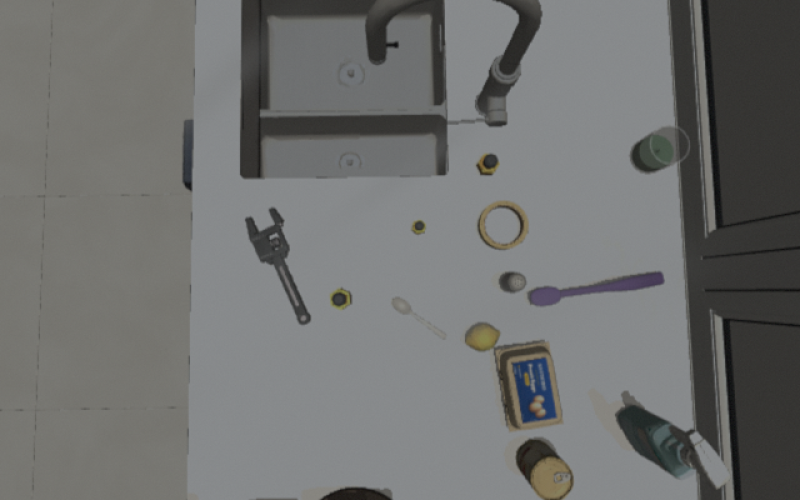

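The top view (800x500) shows three fitting-like things: A (488,163), B (419,227) and C (341,299). B looks smallest, so I choose it and check it in a crop. The wrench head is at about (268,240), with its mouth pointing up-image and the handle end at (304,318).

```bash
cat > h.py <<'E'
import numpy as np,cv2
from plant import r
from scipy.spatial.transform import Rotation as R
def T_of(name,s=None):
    c=r.calibration(name)
    if name!="wrist":return c,c["T"]
    s=s or r.get_state();T=np.eye(4);T[:3,:3]=R.from_euler("xyz",s["ee_rot"],degrees=True).as_matrix();T[:3,3]=s["eef_pos"]
    return c,T@c["T_tool_cam"]
def p2w(name,u,v,z,s=None):
    c,T=T_of(name,s);d=T[:3,:3]@np.array([(u-c["cx"])/c["fx"],-(v-c["cy"])/c["fy"],-1]);o=T[:3,3]
    return o+d*(z-o[2])/d[2]
def w2p(name,P,s=None):
    c,T=T_of(name,s);q=np.linalg.inv(T)@np.append(P,1)
    return np.array([c["cx"]+c["fx"]*q[0]/-q[2],c["cy"]-c["fy"]*q[1]/-q[2]])
def crop(img,u0,v0,u1,v1,k,fn,gain=1.6):
    c=cv2.resize(img[v0:v1,u0:u1,::-1],None,fx=k,fy=k,interpolation=cv2.INTER_CUBIC)
    cv2.imwrite(fn,cv2.convertScaleAbs(c,alpha=gain))
E
python3 - <<'E'
from h import *
a=cv2.imread("pics/top_raw.png")[:,:,::-1]
crop(a,190,120,400,270,3.8,"pics/c.png")
for n,u,v in(("A",488,163),("B",419,227),("C",341,299)):print(n,p2w("top",u*.8,v*.8,20).round())
for u,v in((268,240),(304,318),(250,222),(277,212)):print(p2w("top",u*.8,v*.8,12).round())
E
```

```text
A [ 745. -274.   20.]
B [ 618. -133.   20.]
C [478.  22.  20.]
[597. 168.  12.]
[442.  96.  12.]
[634. 204.  12.]
[654. 150.  12.]
```

View pics/c.png

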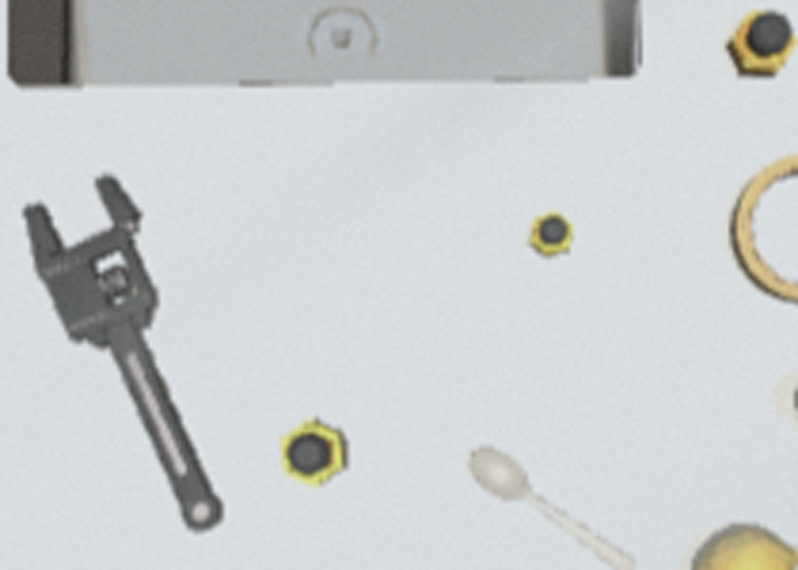

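B (crop (551,234)) is clearly the smallest nut, smaller than C (crop (314,452)) and A (crop (762,42)). The wrench's fixed jaw is on the left, and the worm is at (116,282). I'll move above the wrench.

Call:
{"api": "play_rows", "payload": {"travel": [[3.6,3.2,0.57],[7.2,6.4,1.14],[10.8,9.6,1.7],[14.4,12.8,2.3],[18,16,2.85]], "yaw": [0,0,0,0,0], "hand": [100,100,100,100,100]}}

```text
t: 0.6
eef_pos: [306.4, 449.8, 375.7]
ee_rot: [180.0, 0.0, -14.8]
force: [0.7, 1.2, 0.2]
gripper_width: 1.003
grip_force: 0.0
```

Call:
{"api": "play_rows", "payload": {"travel": [[3.6,3.2,0.57],[7.2,6.4,1.14],[10.8,9.6,1.7],[14.4,12.8,2.3],[18,16,2.85]], "yaw": [-0.13,-0.26,-0.39,-0.52,-0.66], "hand": [100,100,100,100,100]}}

```text
t: 1.1
eef_pos: [437.5, 252.2, 347.9]
ee_rot: [-180.0, 0.0, 22.7]
force: [1.4, 1.0, -0.5]
gripper_width: 1.001
grip_force: 0.0
```

Call:
{"api": "play_rows", "payload": {"travel": [[0.9,4.7,0.6],[1.8,9.4,1.2],[2.8,14.4,1.8],[2.8,14.4,1.8],[2.8,14.4,1.8]], "yaw": [0,0,0,0,0], "hand": [100,100,100,100,100]}}

```text
t: 1.6
eef_pos: [518.0, 130.3, 329.5]
ee_rot: [180.0, 0.1, 22.2]
force: [-0.6, -0.9, 0.2]
gripper_width: 0.999
grip_force: 0.0
```

Run:
```python
from h import *
s=r.get_state();a=r.grab_frame("wrist")
np.save("w1.npy",a);print({k:np.round(s[k],1) for k in("eef_pos","ee_rot","joint_pos","force","t")})
cv2.imwrite("pics/d.png",cv2.convertScaleAbs(cv2.resize(a[:,:,::-1],(800,500),interpolation=2),alpha=1.5))
```

```text
{'eef_pos': array([518. , 130.3, 329.5]), 'ee_rot': array([1.80e+02, 1.00e-01, 2.22e+01]), 'joint_pos': array([ 35.2,  11. , -23.1,  -0. , -56. ,  77. ]), 'force': array([-0.6, -0.9,  0.2]), 't': np.float64(1.6)}
```

View pics/d.png

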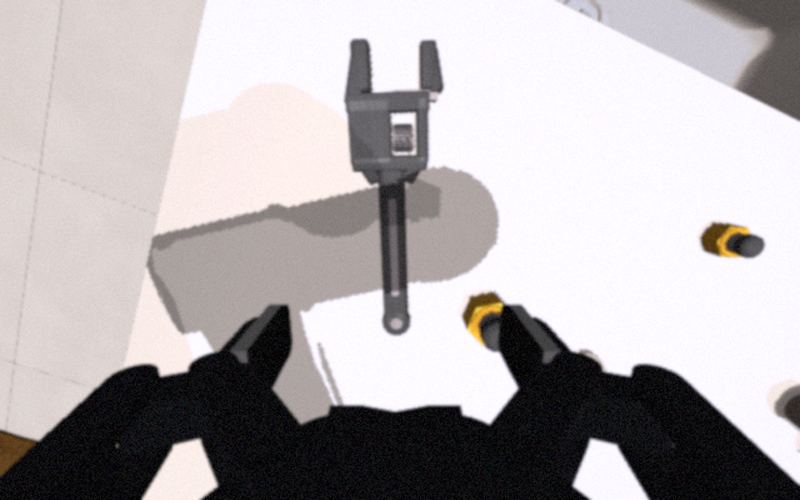

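The wrist view shows the wrench nearly aligned with the tool: handle from (392,185) to the end hole at (396,321), worm at (403,137), jaw roots at about (371,94) and (421,94).

Run:
```python
from h import *
P=lambda u,v,z:p2w("wrist",u*.8,v*.8,z)
h0,h1=P(392.3,186,13),P(396,322,13);d=h0-h1;print(h0,h1,np.degrees(np.arctan2(d[1],d[0])),np.hypot(*d[:2]))
y=np.arctan2(d[1],d[0]);x=np.array([np.cos(y),np.sin(y)]);n=np.array([-x[1],x[0]])
pts={"wormtop":P(402.5,136,18),"mouthL":P(371,96,14),"mouthR":P(423,94,14),"tipL":P(359,40,14),"tipR":P(430,40,14),"backL":P(354,166,14),"end":P(396,333,13)}
for k,p in pts.items():print(k,p.round(1),"along/perp from h1:",((p-h1)[:2]@x).round(1),((p-h1)[:2]@n).round(1))
```

```text
[555.77118398 148.05481176  13.        ] [444.33333047  99.0409071   13.        ] 23.741416941784994 121.74053575848731
wormtop [594.4 155.3  18. ] along/perp from h1: 160.0 -8.9
mouthL [612.1 188.5  14. ] along/perp from h1: 189.6 14.3
mouthR [628.4 152.5  14. ] along/perp from h1: 190.0 -25.2
tipL [644.  210.2  14. ] along/perp from h1: 227.6 21.4
tipR [663.7 162.3  14. ] along/perp from h1: 226.2 -30.4
backL [558.9 182.3  14. ] along/perp from h1: 138.4 30.1
end [434.1  94.8  13. ] along/perp from h1: -11.1 0.3
```

Call:
{"api": "play_rows", "payload": {"travel": [[-0.5,4.7,1],[-1,9.4,2],[-1.5,14.1,3],[-2,18.8,4],[-2.4,23.4,5]], "yaw": [0,0,0,0,0], "hand": [100,100,100,100,100]}}

```text
t: 2.15
eef_pos: [584.9, -93.7, 280.3]
ee_rot: [180.0, -0.1, 22.5]
force: [1.3, 1.4, 0.4]
gripper_width: 0.997
grip_force: 0.0
```

Call:
{"api": "play_rows", "payload": {"travel": [[-0.2,4.7,2],[-0.2,4.7,2],[-0.2,4.7,2]], "yaw": [0,0,0], "hand": [100,100,100]}}

```text
t: 2.45
eef_pos: [600.6, -137.7, 259.3]
ee_rot: [-180.0, 0.1, 22.3]
force: [-0.4, 1.2, -0.1]
gripper_width: 1.0
grip_force: 0.0
```

Run:
```python
from h import *
s=r.get_state();a=r.grab_frame("wrist")
print({k:np.round(s[k],1) for k in("eef_pos","ee_rot","joint_pos","t")})
q=w2p("wrist",[618,-133,18],s);print(q)
u,v=int(q[0]),int(q[1]);u0,v0=max(u-50,0),max(v-40,0)
print(u0,v0);crop(a,u0,v0,u0+100,v0+75,8,"pics/e.png",1.3)
```

```text
{'eef_pos': array([ 600.6, -137.7,  259.3]), 'ee_rot': array([-1.80e+02,  1.00e-01,  2.23e+01]), 'joint_pos': array([  5.2,  22.4, -17.3,  -0. , -50.4, 107.1]), 't': np.float64(2.4)}
[317.82604641 188.1739138 ]
267 148
```

View pics/e.png

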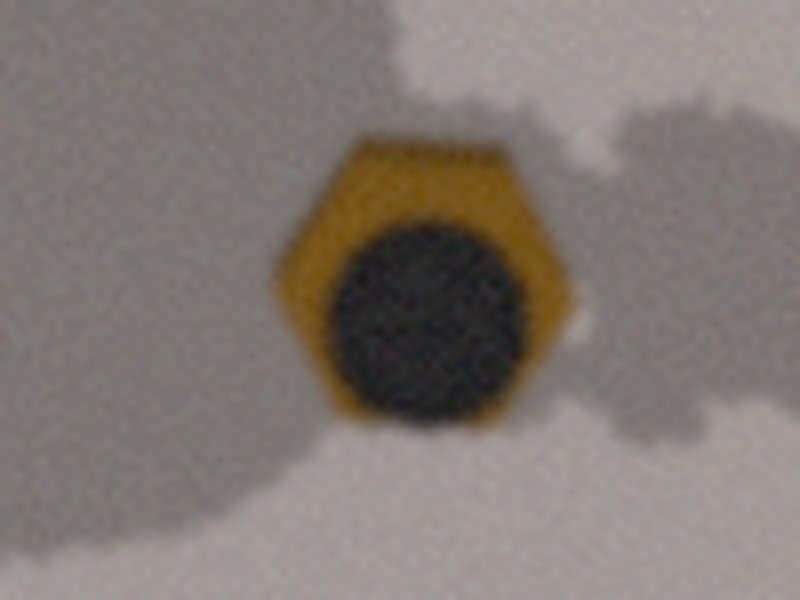

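The nut is seen clearly here: corners at (277,285), (572,300), (362,143), (508,150), (342,416) and (495,426) in the crop.

Run:
```python
from h import *
C=[(572,300),(508,150),(362,143),(277,285),(342,416),(495,426)]
W=np.array([p2w("wrist",267+u/8-.4,148+v/8-.4,18)[:2] for u,v in C]);c=W.mean(0);D=W-c
print(c,np.hypot(*D.T).round(1),(np.degrees(np.arctan2(D[:,1],D[:,0]))%60).round(1))
print(p2w("wrist",267+428/8,148+323/8,36))
```

```text
[ 622.10033447 -132.30111228] [14.3 15.6 15.4 14.5 15.3 15.5] [47.7 52.4 45.9 51.1 49.8 48.7]
[ 622.52135861 -132.34531975   36.        ]
```

Nut centre is (622,-132), with corners at 49° mod 60, so I'll place the wrench at yaw -70.7 (handle toward +y, sweeping clear to about -139.5). Next I'll go to pick it up.

Call:
{"api": "play_rows", "payload": {"travel": [[0.9,-4.7,0.5],[1.8,-9.4,1],[2.7,-14.1,1.5],[3.6,-18.8,2],[4.5,-23.5,2.5]], "yaw": [0,0,0,-0.024,-0.024], "hand": [100,100,100,80,80]}}

```text
t: 3.0
eef_pos: [551.4, 100.2, 236.4]
ee_rot: [-180.0, -0.1, 24.0]
force: [1.2, 0.2, 0.3]
gripper_width: 0.801
grip_force: 0.0
```

Call:
{"api": "play_rows", "payload": {"travel": [[0.9,-4.6,2],[0.9,-4.6,2.5],[0.9,-4.6,2.5]], "yaw": [0,0,0], "hand": [80,60,60]}}

```text
t: 3.3
eef_pos: [541.1, 145.0, 210.3]
ee_rot: [-180.0, 0.0, 24.1]
force: [-0.1, -0.1, -0.2]
gripper_width: 0.602
grip_force: 0.0
```

Call:
{"api": "play_rows", "payload": {"travel": [[0.2,0.3,1.5],[0.2,0.3,3.0],[0.2,0.3,3.6],[0.2,0.3,3.6]], "yaw": [0,0,0,0], "hand": [60,60,50,40]}}

```text
t: 3.7
eef_pos: [545.3, 139.8, 174.1]
ee_rot: [180.0, 0.0, 23.7]
force: [0.5, -1.0, 0.9]
gripper_width: 0.406
grip_force: 0.0
```

Call:
{"api": "play_rows", "payload": {"travel": [[0,0,0],[0,0,0],[0,0,0],[0,0,0],[0,0,0]], "yaw": [0,0,0,0,0], "hand": [10,10,10,10,10]}}

```text
t: 4.2
eef_pos: [545.8, 140.3, 175.2]
ee_rot: [-180.0, -0.1, 23.8]
force: [-1.8, 0.2, 7.9]
gripper_width: 0.235
grip_force: 60.0
```

Call:
{"api": "play_rows", "payload": {"travel": [[0,0,-1.5],[0,0,-4],[0,0,-7],[0,0,-7],[0,0,-7]], "yaw": [0,0,0,0,0], "hand": [10,10,10,10,10]}}

```text
t: 4.7
eef_pos: [545.1, 139.9, 244.2]
ee_rot: [-180.0, -0.0, 23.7]
force: [-0.5, -0.6, -5.8]
gripper_width: 0.238
grip_force: 59.5
```

Run:
```python
from h import *
s=r.get_state();a=r.grab_frame("wrist")
print({k:np.round(s[k],1) for k in("eef_pos","ee_rot","force","moment","t","gripper_width")})
cv2.imwrite("pics/f.png",cv2.convertScaleAbs(cv2.resize(a[:,:,::-1],(800,500),interpolation=2),alpha=1.6))
```

```text
{'eef_pos': array([545.1, 139.9, 244.2]), 'ee_rot': array([-180. ,   -0. ,   23.7]), 'force': array([-0.5, -0.6, -5.8]), 'moment': array([-0.1,  0.2, -0. ]), 't': np.float64(4.7), 'gripper_width': np.float64(0.2)}
```

View pics/f.png

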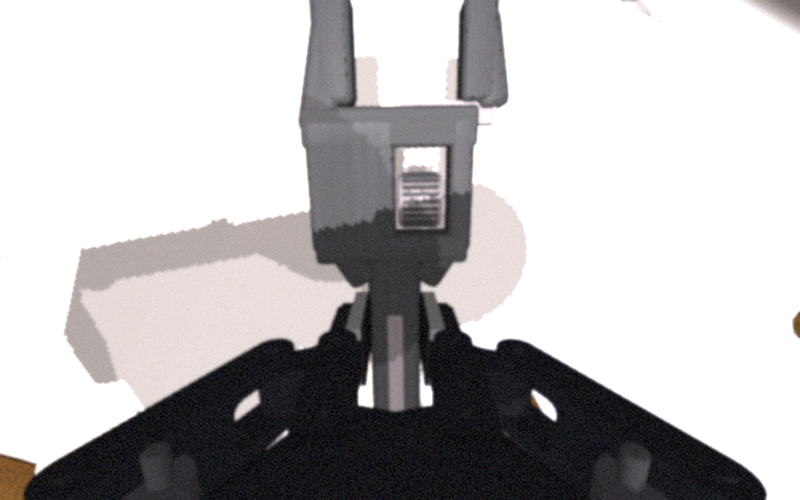

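The wrench is held aligned with the tool: mouth bottom at v≈106, fixed face root at (355,104), movable face root at (459,103), handle centred at u≈396.

Run:
```python
from h import *
s=r.get_state();p=np.array(s["eef_pos"]);y=np.radians(s["ee_rot"][2])
X=np.array([np.cos(y),np.sin(y)]);L=np.array([-np.sin(y),np.cos(y)])
for zt in(83,86):
 print(zt)
 for n,u,v,dz in(("mouthbot",405,107,0),("fix",354,100,0),("mov",459,100,0),("fixtip",352,30,0),("movtip",463,30,0),("h1",396,275,-1),("h2",396.5,395,-1),("worm",421,185,5),("backL",316,262,0),("backR",468,260,0)):
  q=p2w("wrist",u*.8,v*.8,zt+dz)[:2]-p[:2];print(n,(q@X).round(1),(q@L).round(1))
```

```text
83
mouthbot 82.4 -4.3
fix 84.7 13.4
mov 84.7 -23.0
fixtip 106.1 13.4
movtip 106.1 -23.3
h1 20.1 -1.2
h2 -36.1 -1.5
worm 56.0 -10.0
backL 25.8 30.2
backR 26.6 -29.4
86
mouthbot 82.0 -4.2
fix 84.2 13.1
mov 84.2 -22.5
fixtip 105.2 13.1
movtip 105.2 -22.7
h1 21.1 -1.2
h2 -33.8 -1.5
worm 56.3 -9.8
backL 26.8 29.4
backR 27.5 -28.7
```

Call:
{"api": "play_rows", "payload": {"travel": [[-0.5,3.6,0],[-1.0,7.2,0],[-1.6,10.8,0],[-2.1,14.5,0],[-2.6,18.1,0]], "yaw": [0.14,0.28,0.42,0.56,0.7], "hand": [10,10,10,10,10]}}

```text
t: 5.25
eef_pos: [594.1, -37.5, 242.1]
ee_rot: [179.9, 0.2, -16.7]
force: [1.1, -0.5, -5.3]
gripper_width: 0.233
grip_force: 59.9
```

Call:
{"api": "play_rows", "payload": {"travel": [[0,0,0],[0,0,0],[0,0,0],[0,0,0],[0,0,0]], "yaw": [0.14,0.28,0.42,0.56,0.7], "hand": [10,10,10,10,10]}}

```text
t: 5.75
eef_pos: [593.8, -36.2, 241.9]
ee_rot: [179.8, 0.1, -56.8]
force: [-0.4, 0.0, -5.3]
gripper_width: 0.234
grip_force: 60.1
```

Call:
{"api": "play_rows", "payload": {"travel": [[0,0,0],[0,0,0],[0,0,0],[0,0,0],[0,0,0]], "yaw": [0.12,0.248,0.248,0.248,0.248], "hand": [10,10,10,10,10]}}

```text
t: 6.25
eef_pos: [594.4, -36.0, 243.4]
ee_rot: [179.9, 0.0, -70.5]
force: [-0.1, -0.5, -5.5]
gripper_width: 0.239
grip_force: 59.9
```

Run:
```python
from h import *
s=r.get_state();a=r.grab_frame("wrist")
print({k:np.round(s[k],1) for k in("eef_pos","ee_rot","force","t","joint_pos")})
cv2.imwrite("pics/g.png",cv2.convertScaleAbs(cv2.resize(a[:,:,::-1],(800,500),interpolation=2),alpha=1.6))
```

```text
{'eef_pos': array([594.4, -36. , 243.4]), 'ee_rot': array([179.9,   0. , -70.5]), 'force': array([-0.1, -0.5, -5.5]), 't': np.float64(6.2), 'joint_pos': array([ 15.3,  21.8, -20.9,  -0. , -47.4,   4.2])}
```

View pics/g.png

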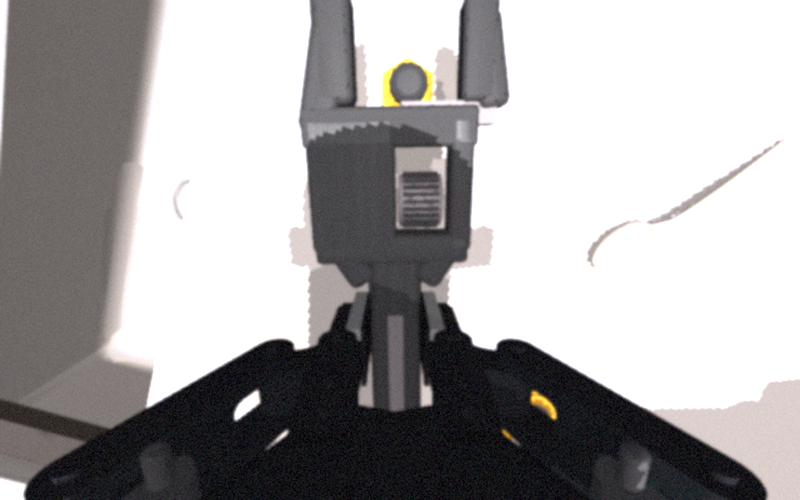

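The nut sits centred between the jaws: cap centre (408,81), nut's far corner (408,60).

Run:
```python
from h import *
s=r.get_state();p=np.array(s["eef_pos"]);y=np.radians(s["ee_rot"][2])
X=np.array([np.cos(y),np.sin(y)]);L=np.array([-np.sin(y),np.cos(y)])
for n,u,v,z in(("cap",408,81.5,36),("corner",407.5,60,18),("nl",383.5,72,18),("nr",432.5,72,18)):
  q=p2w("wrist",u*.8,v*.8,z)[:2]-p[:2];print(n,(q@X).round(1),(q@L).round(1))
```

```text
cap 100.9 -6.9
corner 114.2 -7.2
nl 108.7 5.0
nr 108.7 -20.0
```

Call:
{"api": "play_rows", "payload": {"travel": [[0,0.2,0.5],[0,0.2,2],[0,0.2,3.5],[0,0.2,4.5],[0,0.2,4.8]], "yaw": [0,0,0,0,0], "hand": [10,10,10,10,10]}}

```text
t: 6.8
eef_pos: [592.1, -36.7, 194.7]
ee_rot: [179.9, 0.0, -70.7]
force: [-0.3, 0.5, -6.5]
gripper_width: 0.24
grip_force: 60.0
```

Call:
{"api": "play_rows", "payload": {"travel": [[0,0,0.8],[0,0,1.4],[0,0,1.8],[0,0,1.8]], "yaw": [0,0,0,0], "hand": [10,10,10,10]}}

```text
t: 7.2
eef_pos: [592.5, -36.7, 177.6]
ee_rot: [180.0, 0.0, -70.7]
force: [-0.1, 0.8, -5.2]
gripper_width: 0.236
grip_force: 60.0
```

Call:
{"api": "play_rows", "payload": {"travel": [[0,0,0.1],[0,0,0.2],[0,0,0.25],[0,0,0.25]], "yaw": [0,0,0,0], "hand": [10,10,10,10]}}

```text
t: 7.6
eef_pos: [592.8, -36.6, 175.7]
ee_rot: [-180.0, -0.0, -70.7]
force: [0.3, -1.2, -5.4]
gripper_width: 0.239
grip_force: 60.0
```

Call:
{"api": "play_rows", "payload": {"travel": [[0,0,0.05],[0,0,0.1],[0,0,0.1]], "yaw": [0,0,0], "hand": [10,10,10]}}

```text
t: 7.9
eef_pos: [592.7, -36.5, 175.3]
ee_rot: [-180.0, -0.0, -70.7]
force: [-4.5, 0.6, 4.1]
gripper_width: 0.24
grip_force: 61.2
```

Call:
{"api": "play_rows", "payload": {"travel": [[0,0,0],[0,0,0],[0,0,0],[0,0,0]], "yaw": [0,0,0,0], "hand": [40,50,50,50]}}

```text
t: 8.3
eef_pos: [592.9, -36.6, 174.7]
ee_rot: [-180.0, -0.0, -70.7]
force: [-0.6, 0.1, -0.4]
gripper_width: 0.502
grip_force: 0.0
```

Call:
{"api": "play_rows", "payload": {"travel": [[0,0,-1.5],[0,0,-4.5],[0,0,-7],[0,0,-7],[0,0,-7]], "yaw": [0,0,0,0,0], "hand": [50,50,0,0,0]}}

```text
t: 8.8
eef_pos: [592.8, -36.6, 245.2]
ee_rot: [-179.9, 0.0, -70.7]
force: [-0.5, 0.0, -0.8]
gripper_width: 0.008
grip_force: 0.0
```

Run:
```python
from h import *
s=r.get_state();a=r.grab_frame("wrist");np.save("w2.npy",a)
print({k:np.round(s[k],1) for k in("eef_pos","ee_rot","force","t","gripper_width")})
cv2.imwrite("pics/i.png",cv2.convertScaleAbs(cv2.resize(a[:,:,::-1],(800,500),interpolation=2),alpha=1.6))
```

```text
{'eef_pos': array([592.8, -36.6, 245.2]), 'ee_rot': array([-179.9,    0. ,  -70.7]), 'force': array([-0.5,  0. , -0.8]), 't': np.float64(8.8), 'gripper_width': np.float64(0.0)}
```

View pics/i.png

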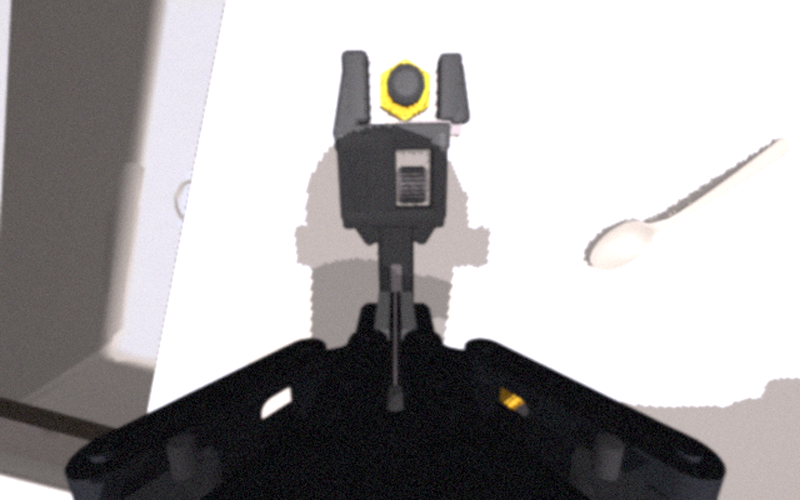

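The wrench lies flat with the nut (405,88) inside its mouth (inner faces at u≈368 and 440). The worm is at about (412,185).

Run:
```python
from h import *
s=r.get_state();p=np.array(s["eef_pos"]);y=np.radians(s["ee_rot"][2])
X=np.array([np.cos(y),np.sin(y)]);L=np.array([-np.sin(y),np.cos(y)])
for n,u,v,z in(("wormmid",412,184,19),("slotTop",413,151,14),("slotBot",413,207,14),("wormL",400,180,18),("wormR",426,180,18),("movface",440,90,14),("fixface",368,90,14),("nut",405,89,18),("mouth",405,124,14)):
  q=p2w("wrist",u*.8,v*.8,z)[:2]-p[:2];print(n,(q@X).round(1),(q@L).round(1))
```

```text
wormmid 52.3 -10.1
slotTop 69.9 -10.6
slotBot 38.8 -11.1
wormL 54.4 -3.4
wormR 54.4 -17.8
movface 101.0 -24.5
fixface 101.0 13.6
nut 100.8 -5.9
mouth 84.0 -6.1
```

Call:
{"api": "play_rows", "payload": {"travel": [[4.2,1.0,0],[4.2,1.0,2],[4.2,1.0,4],[4.2,1.0,4.8],[4.2,1.0,4.8]], "yaw": [0,0,0,0,0], "hand": [0,0,0,0,0]}}

```text
t: 9.35
eef_pos: [596.5, -79.8, 194.9]
ee_rot: [179.8, 0.0, -70.7]
force: [0.3, -0.3, 0.9]
gripper_width: 0.002
grip_force: 0.0
```

Call:
{"api": "play_rows", "payload": {"travel": [[0,0,0.2],[0,0,0.3]], "yaw": [0,0], "hand": [0,0]}}

```text
t: 9.55
eef_pos: [597.4, -79.4, 193.8]
ee_rot: [-180.0, -0.0, -70.6]
force: [-0.8, -0.8, 4.8]
gripper_width: 0.002
grip_force: 2.3
```

Call:
{"api": "play_rows", "payload": {"travel": [[0,0,0.05],[0,0,0.05]], "yaw": [0,0], "hand": [0,0]}}

```text
t: 9.75
eef_pos: [597.3, -79.5, 193.9]
ee_rot: [-180.0, -0.0, -70.7]
force: [-1.1, 0.4, 3.8]
gripper_width: -0.0
grip_force: 1.9
```

Call:
{"api": "play_rows", "payload": {"travel": [[0,0,0.05],[0,0,0.1],[0,0,0.1]], "yaw": [0,0,0], "hand": [0,0,0]}}

```text
t: 10.05
eef_pos: [597.3, -79.5, 193.6]
ee_rot: [-179.9, -0.0, -70.6]
force: [-3.8, 0.2, 11.5]
gripper_width: -0.003
grip_force: 5.8
```

Call:
{"api": "play_rows", "payload": {"travel": [[0.3,0,0],[0.7,0,0],[1.1,0,0],[1.4,0,0],[1.5,0,0]], "yaw": [0,0,0,0,0], "hand": [0,0,0,0,0]}}

```text
t: 10.55
eef_pos: [602.2, -93.2, 193.7]
ee_rot: [-179.9, 0.0, -70.7]
force: [-5.2, 4.9, 13.7]
gripper_width: 0.0
grip_force: 7.1
```

Call:
{"api": "play_rows", "payload": {"travel": [[0,0,-0.5],[-1.5,0,-0.5],[-1.5,0,-0.3],[-1.5,0,0],[-1.5,0,0]], "yaw": [0,0,0,0,0], "hand": [0,0,0,0,0]}}

```text
t: 11.05
eef_pos: [597.3, -78.9, 193.2]
ee_rot: [-180.0, -0.0, -70.6]
force: [-5.3, 5.8, 14.6]
gripper_width: 0.001
grip_force: 7.9
```

Call:
{"api": "play_rows", "payload": {"travel": [[0.3,0,0],[0.7,0,0],[1.1,0,0],[1.4,0,0],[1.5,0,0]], "yaw": [0,0,0,0,0], "hand": [0,0,0,0,0]}}

```text
t: 11.55
eef_pos: [602.3, -93.2, 193.7]
ee_rot: [-179.9, 0.0, -70.6]
force: [-5.4, 5.2, 17.9]
gripper_width: 0.002
grip_force: 9.1
```

Run:
```python
from h import *
s=r.get_state();a=r.grab_frame("top")
np.save("t1.npy",a);cv2.imwrite("pics/j_raw.png",a[:,:,::-1])
w=r.grab_frame("wrist")
v=int(w2p("wrist",[622,-132,14],s)[1]);print(w2p("wrist",[622,-132,14],s))
crop(w,190,0,450,195,3,"pics/j.png",1.6)
```

```text
[304.69311956 171.30766639]
```

View pics/j.png

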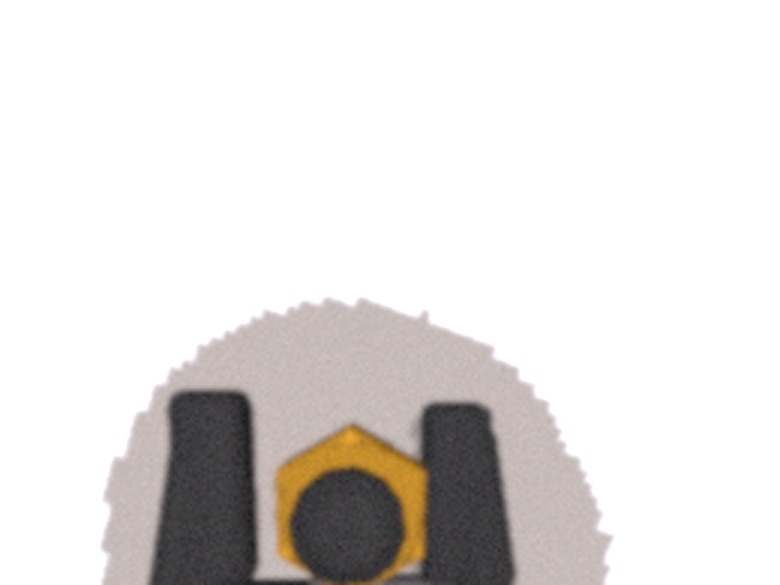

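The movable jaw (right face u≈425) now touches the nut. The gap on the fixed side is from u≈253 to 278, about 4 mm. I'll do more strokes with slightly less press.

Call:
{"api": "play_rows", "payload": {"travel": [[0,0.1,-0.5],[-1.5,0.2,-0.5],[-1.5,0.2,-0.3],[-1.5,0.2,-0.05],[-1.5,0.2,-0.05]], "yaw": [0,0,0,0,0], "hand": [0,0,0,0,0]}}

```text
t: 12.15
eef_pos: [595.1, -79.7, 193.2]
ee_rot: [180.0, 0.0, -70.6]
force: [-4.9, 4.9, 13.1]
gripper_width: -0.001
grip_force: 6.9
```

Call:
{"api": "play_rows", "payload": {"travel": [[0.3,0.05,0],[0.7,0.1,0],[1.1,0.15,0],[1.4,0.2,0],[1.5,0.2,0]], "yaw": [0,0,0,0,0], "hand": [0,0,0,0,0]}}

```text
t: 12.65
eef_pos: [598.8, -94.3, 193.7]
ee_rot: [-179.9, 0.0, -70.6]
force: [-4.8, 6.7, 14.9]
gripper_width: -0.002
grip_force: 7.3
```

```bash
cat > gap.py <<'E'
from h import *
w=r.grab_frame("wrist").astype(int)
for v in (155,160,166):
    row=w[v,235:375];sat=row.max(1)-row.min(1);br=row.sum(1)
    print(v,"".join("N" if s>50 else ("d" if b<170 else ".") for s,b in zip(sat,br)))
E
python3 gap.py
```

```text
155 ..........ddddddddddddddddddddddddddddd...NNNNNNNNNNNNNNNNNNNNNddddNNNNNNNNNNNNNNNNNNNNNNdddddddddddddddddddddddddd.........................
160 .........dddddddddddddddddddddddddddddd.NNNNNNNNNNNdddddddddddddddddddddddddNNNNNNNNNNNNNNdddddddddddddddddddddddddd........................
166 ........ddddddddddddddddddddddddddddddd.NNNNNNdddddddddddddddddddddddddddddddddddNNNNNNNNNdddddddddddddddddddddddddd........................
```

Call:
{"api": "play_rows", "payload": {"travel": [[0,0,-0.5],[-1.5,0.1,-0.5],[-1.5,0.1,-0.3],[-1.5,0.1,0],[-1.5,0.1,0]], "yaw": [0,0,0,0,0], "hand": [0,0,0,0,0]}}

```text
t: 13.2
eef_pos: [592.3, -80.7, 193.1]
ee_rot: [180.0, 0.0, -70.6]
force: [-4.2, 3.8, 12.4]
gripper_width: 0.001
grip_force: 6.4
```

Call:
{"api": "play_rows", "payload": {"travel": [[0.3,0,0],[0.7,0.05,0],[1.1,0.05,0],[1.4,0.05,0],[1.5,0.05,0]], "yaw": [0,0,0,0,0], "hand": [0,0,0,0,0]}}

```text
t: 13.7
eef_pos: [596.1, -94.6, 193.5]
ee_rot: [179.9, 0.1, -70.7]
force: [-10.5, 12.5, 19.7]
gripper_width: 0.004
grip_force: 9.9
```

```bash
python3 gap.py
```

```text
155 ........ddddddddddddddddddddddddd.NNNNNNNNNNNNNNNddddddddddddddddNNNNNNNNNNNNNNNNNNN.ddddddddddddddddddddddddd..............................
160 .......dddddddddddddddddddddddddddNNNNNNNN.dddddddddddddddddddddddddddddNNNNNNNNNNNNdddddddddddddddddddddddddd..............................
166 .....dddddddddddddddddddddddddddddNNNNNddddddddddddddddddddddddddddddddddddNNNNNNNNNddddddddddddddddddddddddddd.............................
```

Call:
{"api": "play_rows", "payload": {"travel": [[0,0,-0.5],[-1.5,0,-0.5],[-1.5,0,-0.3],[-1.5,0,-0.05],[-1.5,0,-0.05]], "yaw": [0,0,0,0,0], "hand": [0,0,0,0,0]}}

```text
t: 14.25
eef_pos: [591.9, -81.0, 193.3]
ee_rot: [180.0, 0.0, -70.6]
force: [-3.6, 5.0, 9.2]
gripper_width: 0.0
grip_force: 5.0
```

Call:
{"api": "play_rows", "payload": {"travel": [[0.3,0,0],[0.6,0,0],[0.9,0,0]], "yaw": [0,0,0], "hand": [0,0,0]}}

```text
t: 14.55
eef_pos: [594.9, -88.8, 193.7]
ee_rot: [-180.0, 0.0, -70.6]
force: [-4.6, 8.4, 11.6]
gripper_width: -0.003
grip_force: 5.7
```

Call:
{"api": "play_rows", "payload": {"travel": [[0,0,-2],[-3,-0.5,-5],[-8,-1,-5],[-10,-1,-5],[-10,-1,-5]], "yaw": [0,0,0,0,0], "hand": [0,0,50,50,50]}}

```text
t: 15.05
eef_pos: [570.7, 9.9, 243.0]
ee_rot: [-180.0, 0.0, -70.5]
force: [0.6, -1.2, 0.2]
gripper_width: 0.49
grip_force: 0.0
```

Run:
```python
from h import *
s=r.get_state();a=r.grab_frame("wrist");np.save("w3.npy",a)
print({k:np.round(s[k],1) for k in("eef_pos","ee_rot","force","t")})
crop(a,220,0,480,190,3,"pics/k.png",1.6)
```

```text
{'eef_pos': array([570.7,   9.9, 243. ]), 'ee_rot': array([-180. ,    0. ,  -70.5]), 'force': array([ 0.6, -1.2,  0.2]), 't': np.float64(15.0)}
```

View pics/k.png

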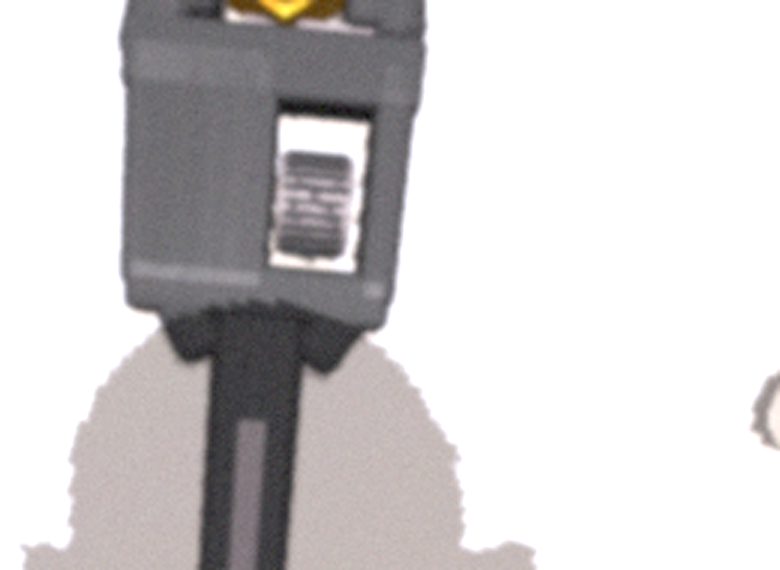

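The jaw is snug on the nut and the worm slips (drag rose to about 9–15 N). The handle centre runs from crop (258,345) to (245,560), slightly rotated, so I'll compute its line.

Run:
```python
from h import *
s=r.get_state();p=np.array(s["eef_pos"])
P=lambda u,v:p2w("wrist",220+u/3,v/3,13,s)[:2]
a,b=P(258,345),P(245.5,560);d=a-b;yw=np.arctan2(d[1],d[0]);print(a,b,np.degrees(yw))
n=np.array([622.3,-132.3]);x=d/np.hypot(*d);print("nut offset from axis",(n-b)@np.array([-x[1],x[0]]))
for dist in(110,120):
  g=n-dist*x;y=np.radians(s["ee_rot"][2]);X=np.array([np.cos(y),np.sin(y)]);Y=np.array([np.sin(y),-np.cos(y)])
  e=g-p[:2];print(dist,g,"tool dx,dy",e@X,e@Y,"yaw",-(yw-y))
```

```text
[601.37622809 -58.6222289 ] [587.94128598  -9.94454412] -74.57060310161317
nut offset from axis 0.5676337770254278
110 [593.03441931 -26.26450695] tool dx,dy 40.474387780357944 -9.044069813100974 yaw 0.0702212583557229
120 [590.37391198 -16.62491667] tool dx,dy 30.499032776394724 -9.745705434278682 yaw 0.0702212583557229
```

Call:
{"api": "play_rows", "payload": {"travel": [[3.05,-0.97,0],[3.05,-0.97,2.5],[3.05,-0.97,5],[3.05,-0.97,6.6],[3.05,-0.97,6.7]], "yaw": [0.07,0.07,0.07,0.07,0.07], "hand": [50,50,50,50,42]}}

```text
t: 15.6
eef_pos: [590.2, -19.0, 173.6]
ee_rot: [179.8, -0.0, -74.8]
force: [-0.1, -0.5, 0.2]
gripper_width: 0.422
grip_force: 0.0
```

Call:
{"api": "play_rows", "payload": {"travel": [[0,0,0],[0,0,0],[0,0,0]], "yaw": [0,0,0], "hand": [32,32,32]}}

```text
t: 15.9
eef_pos: [590.8, -17.9, 177.0]
ee_rot: [-179.9, -0.0, -74.7]
force: [0.1, 0.6, 0.1]
gripper_width: 0.321
grip_force: 0.0
```

Call:
{"api": "play_rows", "payload": {"travel": [[0.04,-0.95,0],[0.15,-1.89,0],[0.34,-2.82,0],[0.6,-3.72,0],[0.93,-4.62,0]], "yaw": [0.08,0.16,0.24,0.32,0.4], "hand": [32,32,32,32,32]}}

```text
t: 16.4
eef_pos: [636.6, -14.7, 176.7]
ee_rot: [179.9, -0.0, -97.8]
force: [-5.8, 0.8, 3.8]
gripper_width: 0.322
grip_force: 2.6
```

```bash
cat > st.py <<'E'
from h import *
s=r.get_state();p=np.array(s["eef_pos"]);y=np.radians(s["ee_rot"][2]);f=np.array(s["force"])
X=np.array([np.cos(y),np.sin(y)]);Y=np.array([np.sin(y),-np.cos(y)]);n=np.array([622.3,-132.3])-p[:2]
print("nut in tool",n@X,n@Y,"yaw",s["ee_rot"][2],"F tool",f[:2]@X,f[:2]@Y,f[2],"t",s["t"],"j",np.round(s["joint_pos"]))
E
python3 st.py
```

```text
nut in tool 118.46569449634806 -1.7596914594244364 yaw -97.79534042891149 F tool -0.002259582579735242 5.904599625645139 3.766641061657137 t 16.4 j [ 16.  30. -18.  -0. -42. -24.]
```

Call:
{"api": "play_rows", "payload": {"travel": [[0,0,0],[0,0,0]], "yaw": [0,0], "hand": [32,32]}}

```text
t: 16.6
eef_pos: [637.6, -14.5, 176.6]
ee_rot: [-179.9, 0.0, -97.5]
force: [-0.3, -0.0, 0.4]
gripper_width: 0.321
grip_force: 0.0
```

```bash
python3 st.py
python3 - <<'E'
from h import *
s=r.get_state();a=r.grab_frame("wrist")
crop(a,180,0,440,190,3,"pics/l.png",1.6)
E
```

```text
nut in tool 118.79211528128384 -0.13325486232511174 yaw -97.47841408971728 F tool 0.042838225735690245 0.3044932774904643 0.42821367515325265 t 16.6 j [ 16.  30. -18.   0. -42. -24.]
```

View pics/l.png

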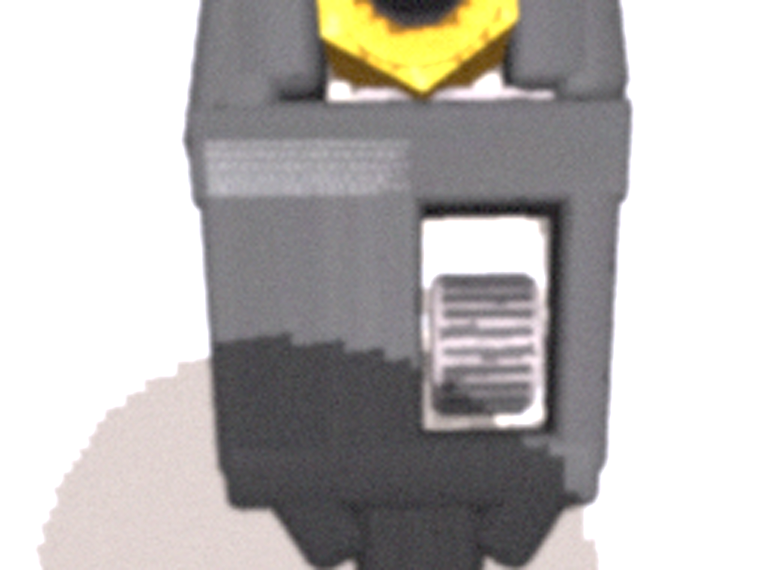

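The nut sits squarely in the snug jaw and turned with the wrench; the force was only a transient. I'll go on more slowly.

Call:
{"api": "play_rows", "payload": {"travel": [[0.02,-0.59,0],[0.06,-1.18,0],[0.13,-1.77,0],[0.24,-2.35,0],[0.37,-2.93,0]], "yaw": [0.05,0.1,0.15,0.2,0.25], "hand": [32,32,32,32,32]}}

```text
t: 17.15
eef_pos: [665.1, -21.8, 176.3]
ee_rot: [179.9, -0.0, -111.9]
force: [-4.8, 2.3, 3.4]
gripper_width: 0.323
grip_force: 2.5
```

Call:
{"api": "play_rows", "payload": {"travel": [[0.02,-0.59,0],[0.06,-1.18,0],[0.13,-1.77,0],[0.24,-2.35,0]], "yaw": [0.05,0.1,0.15,0.2], "hand": [32,32,32,32]}}

```text
t: 17.55
eef_pos: [686.0, -32.6, 176.3]
ee_rot: [179.9, -0.0, -123.4]
force: [-7.8, 8.3, 6.3]
gripper_width: 0.32
grip_force: 5.8
```

```bash
python3 st.py
```

```text
nut in tool 118.31854666490318 -1.7737306358076879 yaw -123.40480815858143 F tool -2.6353464101125423 11.06641823465663 6.319570560105565 t 17.55 j [ 13.  33. -11.  -0. -46. -47.]
```

Call:
{"api": "play_rows", "payload": {"travel": [[0,0,0]], "yaw": [0], "hand": [32]}}

```text
t: 17.65
eef_pos: [686.3, -32.8, 176.3]
ee_rot: [179.9, -0.0, -123.4]
force: [-4.4, 2.7, 2.1]
gripper_width: 0.32
grip_force: 2.0
```

```bash
python3 st.py
```

```text
nut in tool 118.34247351728885 -1.345670698446888 yaw -123.40024830412733 F tool 0.15022442478693154 5.17459625606534 2.0653130528014128 t 17.65 j [ 13.  33. -11.  -0. -45. -47.]
```

Call:
{"api": "play_rows", "payload": {"travel": [[0,0,0]], "yaw": [0], "hand": [32]}}

```text
t: 17.75
eef_pos: [686.3, -32.7, 176.3]
ee_rot: [179.9, -0.0, -123.3]
force: [-4.2, 3.2, 3.1]
gripper_width: 0.321
grip_force: 2.4
```

```bash
python3 st.py
cat > ang.py <<'E'
from h import *
# wrench yaw & nut-in-wrench check from wrist image: fit dark handle/head edges
s=r.get_state();a=r.grab_frame("wrist");cv2.imwrite("pics/tmp.png",a[:,:,::-1])
p=np.array(s["eef_pos"])
g=cv2.cvtColor(a,cv2.COLOR_RGB2HSV);m=((g[...,1]>110)&(g[...,2]>70)).astype(np.uint8)
m[200:]=0
k,l,st,c=cv2.connectedComponentsWithStats(m);i=1+np.argmax(st[1:,4]);print("nut blob",st[i],c[i])
for seg in cv2.createLineSegmentDetector().detect(cv2.cvtColor(a,cv2.COLOR_RGB2GRAY)[:190])[0][:,0]:
    A,B=p2w("wrist",seg[0],seg[1],14,s)[:2],p2w("wrist",seg[2],seg[3],14,s)[:2];d=A-B
    if np.hypot(*d)>20: print(seg.round(), np.round(np.hypot(*d)),"ang",round(np.degrees(np.arctan2(d[1],d[0]))%180,1))
E
python3 ang.py
```

```text
nut in tool 118.35386122240513 -1.2077545247438977 yaw -123.30867744108991 F tool -0.36349532783862326 5.242678877100049 3.0639401386962075 t 17.75 j [ 13.  33. -11.  -0. -45. -47.]
nut blob [ 282    0   68   32 1377] [315.48148148  13.28249818]
[360. 126. 360.  74.] 22.0 ang 58.9
[384.   0. 388.  64.] 24.0 ang 63.8
[384.  67. 380. 166.] 43.0 ang 57.6
[249. 134. 243.  73.] 26.0 ang 58.4
[237.  53. 242.   0.] 20.0 ang 45.9
[ 78.  58. 137. 132.] 37.0 ang 90.3
[ 72.  54.  -0. 115.] 46.0 ang 179.6
[  0. 119.  76.  59.] 47.0 ang 178.5
[-2. 64. 35. 32.] 23.0 ang 179.5
[138. 132. 179. 184.] 29.0 ang 89.8
[317.  67. 366.  66.] 21.0 ang 148.0
[366.  66. 364. 144.] 34.0 ang 58.3
[364. 146. 321. 147.] 20.0 ang 148.1
```

Call:
{"api": "play_rows", "payload": {"travel": [[0,-0.09,0],[0,-0.09,0],[0,-0.09,0]], "yaw": [0.008,0.008,0.008], "hand": [32,32,32]}}

```text
t: 18.1
eef_pos: [686.7, -33.0, 176.2]
ee_rot: [179.9, -0.0, -123.8]
force: [-6.4, 5.1, 4.3]
gripper_width: 0.319
grip_force: 4.0
```

```bash
python3 st.py;python3 ang.py | awk '/ang (5|14|3)/'
```

```text
nut in tool 118.35571564941617 -1.6675954863279543 yaw -123.78136623007926 F tool -0.6839499396958164 8.150542667224983 4.276533559358243 t 18.1 j [ 13.  33. -11.  -0. -46. -47.]
[359. 139. 359.  73.] 28.0 ang 59.1
[383.  67. 379. 166.] 43.0 ang 57.5
[248. 136. 242.  73.] 27.0 ang 58.3
[316.  67. 364.  66.] 21.0 ang 148.0
[365.  66. 364. 144.] 34.0 ang 58.3
[364. 146. 318. 147.] 22.0 ang 148.3
```

Call:
{"api": "play_rows", "payload": {"travel": [[0,0.1,0],[0,0.15,0]], "yaw": [-0.008,-0.012], "hand": [32,32]}}

```text
t: 18.35
eef_pos: [686.3, -32.6, 176.3]
ee_rot: [-180.0, 0.0, -123.1]
force: [-1.6, 1.7, 1.6]
gripper_width: 0.322
grip_force: 0.9
```

```bash
python3 st.py;python3 - <<'E'
from h import *
# sink corner and edges
s=r.get_state()
for u,v in((77,58),(137,132),(179,184),(0,117)):print((u,v),p2w("wrist",u,v,0,s).round())
print("sink top-view corner",p2w("top",447*.8,177*.8,0).round(),p2w("top",242*.8,178*.8,0).round())
n=np.array([622.3,-132.3]);ph=np.radians(58.2)
for L in(86,118,150,215):
  c=n+L*np.array([np.cos(ph),np.sin(ph)]);print(L,c.round(), "lead edge",(c+11*np.array([np.sin(ph),-np.cos(ph)])).round())
E
python3 ang.py
```

```text
nut in tool 118.4513513109208 -0.7630549433183376 yaw -123.0834627953992 F tool -0.5487288850345101 2.223498065087313 1.6074737360210165 t 18.35 j [ 13.  33. -11.   0. -45. -47.]
(77, 58) [ 729. -178.    0.]
(137, 132) [ 728. -136.    0.]
(179, 184) [ 728. -104.    0.]
(0, 117) [ 781. -180.    0.]
sink top-view corner [ 723. -193.    0.] [726. 225.   0.]
86 [668. -59.] lead edge [677. -65.]
118 [684. -32.] lead edge [694. -38.]
150 [701.  -5.] lead edge [711. -11.]
215 [736.  50.] lead edge [745.  45.]
nut blob [ 283    0   68   32 1389] [316.75665947  13.26853852]
[385.  67. 381. 154.] 38.0 ang 58.2
[386.   1. 389.  64.] 24.0 ang 63.4
[253. 168. 244.  72.] 42.0 ang 59.1
[ 80.  58. 136. 129.] 35.0 ang 90.1
[130. 121. 181. 183.] 35.0 ang 90.7
[ 73.  53.   0. 114.] 46.0 ang 179.6
[  0. 118.  77.  58.] 48.0 ang 178.5
[317.  67. 367.  66.] 22.0 ang 148.1
[367.  66. 365. 144.] 34.0 ang 58.8
[312.  47. 247.  48.] 28.0 ang 147.9
```

The wrench is blocked at yaw ≈ -121.9 with force rising steeply, which fits the hard stop. The transient push was firm, so I'll release and check that the jaw is still snug.

Call:
{"api": "play_rows", "payload": {"travel": [[0,0.2,0],[0,0.2,0],[0,0.2,-2],[2,0.2,-5],[2,0.2,-7]], "yaw": [0,0,0,0,0], "hand": [45,50,50,50,0]}}

```text
t: 18.9
eef_pos: [673.6, -49.7, 247.7]
ee_rot: [-180.0, 0.0, -123.2]
force: [1.1, -0.5, 0.4]
gripper_width: 0.343
grip_force: 0.0
```

Call:
{"api": "play_rows", "payload": {"travel": [[2,0,0],[2,0,0],[2,0,0],[2,0,0]], "yaw": [-0.02,-0.02,-0.02,-0.02], "hand": [0,0,0,0]}}

```text
t: 19.3
eef_pos: [663.2, -65.0, 245.8]
ee_rot: [180.0, -0.0, -122.0]
force: [0.0, 0.3, 0.2]
gripper_width: -0.001
grip_force: 0.0
```

```bash
python3 st.py
cat > scan.py <<'E'
from h import *
s=r.get_state();w=r.grab_frame("wrist").astype(int);cv2.imwrite("pics/scan.png",w[:,:,::-1].astype(np.uint8))
c=w2p("wrist",[622.3,-132.3,18],s);print("nut px",c.round(1));k=int(c[0])
for v in range(int(c[1])-14,int(c[1])+36,3):
    row=w[v,k-60:k+60];sat=row.max(1)-row.min(1);br=row.sum(1)
    print(v,"".join("N" if a>50 else ("d" if b<210 else ".") for a,b in zip(sat,br)))
E
python3 scan.py; python3 ang.py|grep ang
```

```text
nut in tool 78.7645645355395 -1.0023703939707218 yaw -122.02267431902138 F tool -0.24520169138851414 0.13688661020767529 0.2354210741282446 t 19.3 j [ 11.  27. -11.   0. -52. -43.]
nut px [314.8 107.3]
93 .......................................ddd.NNNNNNNN..dddd........d.ddd..NNNNNNNNN.d.....................................
96 .........................................NNNNNNNNN.dd..................dd.NNNNNNN.......................................
99 .........................................NNNNNNN.dddd..................ddd.NNNNNN.......................................
102 .........................................NNNNNNN.ddd.....................dd.NNNNNN......................................
105 ........................................d.NNNNNN.ddd....................dddNNNNNNN......................................
108 ........................................d.NNNNNN.dddd..................ddd.NNNNNNN..................d...................
111 ..........................................NNNNNNNN.dddd.............ddddd.NNNNNNNN......................................
114 ......................
[... 1134 characters left out ...]
dddddddddddddddddddddddddddddddddddddd...................................................
[44. 52.  0. 43.] 28.0 ang 136.8
[344. 187. 343. 147.] 29.0 ang 61.4
[351.  76. 359. 122.] 30.0 ang 69.8
[268. 137. 276.  75.] 41.0 ang 47.8
[359. 123. 357. 172.] 34.0 ang 57.2
[153. 118. 207. 189.] 60.0 ang 90.8
[ 38. 190. 139. 117.] 99.0 ang 179.9
[36. 44. 48. 10.] 23.0 ang 23.9
[151. 121.  83. 169.] 65.0 ang 179.4
[ 87. 170. 155. 124.] 64.0 ang 178.7
[274. 188. 269. 136.] 38.0 ang 60.7
[317. 149. 317. 188.] 28.0 ang 57.2
[580. 158. 608. 161.] 21.0 ang 141.4
[602. 179. 631. 178.] 21.0 ang 150.0
[550. 175. 580. 157.] 23.0 ang 3.7
[178. 155. 142. 175.] 32.0 ang 176.0
[607. 160. 637. 175.] 28.0 ang 124.8
```

Call:
{"api": "play_rows", "payload": {"travel": [[2.0,0.9,0],[2.0,0.9,2],[2.0,0.9,4],[2.0,0.9,4.9],[2.0,0.9,5.0]], "yaw": [0,0,0,0,0], "hand": [0,0,0,0,0]}}

```text
t: 19.9
eef_pos: [644.5, -77.2, 194.5]
ee_rot: [179.9, -0.1, -122.0]
force: [0.0, 0.6, 0.6]
gripper_width: -0.003
grip_force: 0.0
```

Call:
{"api": "play_rows", "payload": {"travel": [[0,0,0.1],[0,0,0.15],[0,0,0.15]], "yaw": [0,0,0], "hand": [0,0,0]}}

```text
t: 20.2
eef_pos: [645.1, -77.2, 195.4]
ee_rot: [-179.9, 0.0, -122.0]
force: [0.5, 1.2, -0.1]
gripper_width: 0.002
grip_force: 0.0
```

Call:
{"api": "play_rows", "payload": {"travel": [[0,0,0.1],[0,0,0.2],[0,0,0.25],[0,0,0.25]], "yaw": [0,0,0,0], "hand": [0,0,0,0]}}

```text
t: 20.6
eef_pos: [645.1, -77.1, 192.9]
ee_rot: [-179.9, 0.0, -122.0]
force: [-1.2, 1.6, 5.5]
gripper_width: -0.0
grip_force: 2.6
```

Call:
{"api": "play_rows", "payload": {"travel": [[0,0,0.05],[0,0,0.08],[0.2,0,0.08],[0.4,0,0.08]], "yaw": [0,0,0,0], "hand": [0,0,0,0]}}

```text
t: 21.0
eef_pos: [644.5, -79.0, 193.1]
ee_rot: [-179.8, 0.3, -122.0]
force: [2.7, 10.2, 9.1]
gripper_width: -0.001
grip_force: 5.6
```

```bash
python3 st.py
```

```text
nut in tool 56.93045446450383 -9.40200318105071 yaw -121.95668224947607 F tool -10.080048311614707 3.053003972957649 9.126867828012458 t 21.0 j [ 10.  29. -16.  -0. -44. -42.]
```

Call:
{"api": "play_rows", "payload": {"travel": [[0.3,0,0],[0.6,0,0],[0.8,0,0]], "yaw": [0,0,0], "hand": [0,0,0]}}

```text
t: 21.3
eef_pos: [641.0, -86.2, 193.9]
ee_rot: [-179.6, 0.3, -121.9]
force: [4.0, 6.5, 8.7]
gripper_width: 0.003
grip_force: 4.2
```

```bash
python3 st.py
```

```text
nut in tool 48.977141800202325 -8.485364874337185 yaw -121.91309022289056 F tool -7.6417576068673405 0.003095060658993898 8.747395576372734 t 21.3 j [ 10.  29. -17.   0. -44. -42.]
```

The worm slips at once (drag 8–10 N at about 9 N press), so the jaw is still tight. One more gentle push at the handle will confirm the stop.

Call:
{"api": "play_rows", "payload": {"travel": [[0,0,-2],[-3,-0.85,-4.5],[-6.95,-0.85,-4.5],[-6.95,-0.85,-2],[-6.95,-0.85,-1]], "yaw": [0,0,0,0,0], "hand": [0,30,50,50,50]}}

```text
t: 21.8
eef_pos: [681.9, -32.3, 199.5]
ee_rot: [179.9, -0.1, -122.0]
force: [-1.8, -0.2, -2.0]
gripper_width: 0.502
grip_force: 0.0
```

Call:
{"api": "play_rows", "payload": {"travel": [[0,0,1],[0,0,2.3],[0,0,2.5],[0,0,2.5],[0,0,2.5]], "yaw": [0,0,0,0,0], "hand": [50,50,40,32,32]}}

```text
t: 22.3
eef_pos: [682.6, -33.4, 176.8]
ee_rot: [-180.0, 0.0, -122.0]
force: [0.1, -0.1, -0.0]
gripper_width: 0.319
grip_force: 0.0
```

```bash
python3 st.py; python3 ang.py|grep -E "ang (5|6|14)"
```

```text
nut in tool 115.86770788048347 -1.2999188096328922 yaw -122.02515145318652 F tool 0.005455817566361536 -0.09567586516376582 -0.015775617702849798 t 22.3 j [ 14.  33. -12.   0. -45. -46.]
[359. 146. 359.  79.] 29.0 ang 59.9
[383.   0. 387.  71.] 27.0 ang 65.0
[383.  74. 378. 171.] 43.0 ang 58.5
[252. 173. 243.  78.] 43.0 ang 59.9
[317.  73. 366.  72.] 21.0 ang 149.0
[365.  72. 363. 149.] 34.0 ang 59.2
```

Call:
{"api": "play_rows", "payload": {"travel": [[0,-0.05,0],[0,-0.1,0],[0,-0.15,0],[0,-0.2,0],[0,-0.2,0]], "yaw": [0,0.005,0.01,0.015,0.015], "hand": [32,32,32,32,32]}}

```text
t: 22.85
eef_pos: [683.7, -34.0, 176.4]
ee_rot: [179.9, -0.0, -122.9]
force: [-3.5, 2.2, 3.5]
gripper_width: 0.321
grip_force: 2.3
```

```bash
python3 st.py; python3 ang.py|grep -E "ang (5|6|14)"
```

```text
nut in tool 115.91023864797107 -1.811518660789595 yaw -122.88961405217617 F tool 0.08694481757044104 4.114489132197607 3.5197706277155874 t 22.85 j [ 13.  33. -12.  -0. -45. -46.]
[382.   0. 386.  69.] 26.0 ang 64.8
[251. 164. 243.  78.] 38.0 ang 59.3
[383.  74. 379. 169.] 42.0 ang 58.3
[316.  73. 366.  71.] 22.0 ang 149.2
[365.  71. 364. 149.] 34.0 ang 58.9
```

Call:
{"api": "play_rows", "payload": {"travel": [[0,-0.02,0],[0,-0.03,0],[0,-0.03,0]], "yaw": [0.002,0.003,0.003], "hand": [32,32,32]}}

```text
t: 23.2
eef_pos: [683.9, -34.1, 176.3]
ee_rot: [179.9, -0.0, -123.0]
force: [-4.4, 3.8, 4.2]
gripper_width: 0.321
grip_force: 2.9
```

```bash
python3 st.py; python3 ang.py|grep -E "ang (5|6|14)"
```

```text
nut in tool 115.92532418711971 -1.9098393850708817 yaw -123.04095637683491 F tool -0.7471967040137528 5.77520875224897 4.176098242955972 t 23.2 j [ 13.  33. -12.  -0. -45. -46.]
[382.   0. 386.  69.] 26.0 ang 64.8
[249. 134. 238.  55.] 33.0 ang 61.8
[383.  73. 379. 169.] 43.0 ang 58.3
[316.  73. 364.  71.] 21.0 ang 149.0
[364.  71. 364. 151.] 35.0 ang 58.9
```

Call:
{"api": "play_rows", "payload": {"travel": [[0,0.25,0],[0,0.25,0],[0,0.25,-2],[0,0.25,-4],[1.6,-4.5,-4]], "yaw": [0,0,0,0,0], "hand": [45,50,50,30,0]}}

```text
t: 23.75
eef_pos: [713.5, -68.9, 220.3]
ee_rot: [-179.8, 0.2, -122.7]
force: [1.7, 0.9, 1.5]
gripper_width: 0.172
grip_force: 0.0
```

Call:
{"api": "play_rows", "payload": {"travel": [[0,0,0],[0,0,0],[0,0,2],[0,0,3.6],[0,0,3.6]], "yaw": [0,0,0,0,0], "hand": [0,0,0,0,0]}}

```text
t: 24.25
eef_pos: [711.8, -71.8, 177.0]
ee_rot: [179.8, -0.2, -123.0]
force: [-0.5, 0.4, -0.4]
gripper_width: 0.003
grip_force: 0.0
```

Call:
{"api": "play_rows", "payload": {"travel": [[-0.5,0,0],[-1,0,0],[-1.5,0,0],[-2,0,0],[-2.5,0,0]], "yaw": [0,0,0,0,0], "hand": [0,0,0,0,0]}}

```text
t: 24.75
eef_pos: [727.3, -50.7, 180.8]
ee_rot: [-180.0, 0.0, -123.0]
force: [0.7, -0.1, 0.1]
gripper_width: -0.002
grip_force: 0.0
```

Call:
{"api": "play_rows", "payload": {"travel": [[-0.5,0,0.2],[-1,0,0.4],[-1.5,0,0.4],[-2,0,0.4],[-2.5,0,0.4]], "yaw": [0,0,0,0,0], "hand": [0,0,0,0,0]}}

```text
t: 25.25
eef_pos: [740.8, -29.9, 176.3]
ee_rot: [180.0, -0.0, -123.0]
force: [0.1, 0.2, -0.2]
gripper_width: 0.004
grip_force: 0.0
```

Call:
{"api": "play_rows", "payload": {"travel": [[-0.5,0,0],[-1,0,0],[-1.5,0,0],[-2,0,0],[-2.5,0,0]], "yaw": [0,0,0,0,0], "hand": [0,0,0,0,0]}}

```text
t: 25.75
eef_pos: [754.4, -8.9, 176.3]
ee_rot: [-180.0, 0.0, -123.0]
force: [-0.2, 0.2, -0.2]
gripper_width: 0.001
grip_force: 0.0
```

The space ahead of the handle is free, so the block was the nut's stop. I'll retreat and hand in.

Call:
{"api": "play_rows", "payload": {"travel": [[0,0,-2],[0,0,-5],[0,0,-8],[0,0,-8],[0,0,-8]], "yaw": [0,0,0,0,0], "hand": [0,0,0,0,0]}}

```text
t: 26.25
eef_pos: [754.4, -9.1, 257.5]
ee_rot: [-179.9, 0.1, -123.0]
force: [-0.4, 0.1, -1.2]
gripper_width: 0.001
grip_force: 0.0
```

```bash
python3 ang.py|grep -E "ang (5|6|14)"; python3 -c "
from plant import r
print(r.sign_off())"
```

```text
[336.  73. 334.   1.] 44.0 ang 60.4
[363. 188. 364.  88.] 73.0 ang 59.0
[396.  88. 392. 188.] 73.0 ang 59.0
[429.   0. 424.  67.] 40.0 ang 58.3
[377. 106. 376. 188.] 62.0 ang 59.4
[383. 188. 386. 104.] 62.0 ang 59.1
[417.   1. 415.  51.] 30.0 ang 59.9
[338.   1. 340.  39.] 23.0 ang 60.8
[370.  73. 368. 188.] 83.0 ang 58.6
[344.  61. 381.  59.] 25.0 ang 149.9
[381.  54. 344.  56.] 25.0 ang 149.1
the job is handed in; nothing more can be done
None
```

I handed the job in at about 26 s. The nut turned some 51° clockwise up against what I take to be its stop, and the wrench was left on it with nothing holding it. I pushed past the advised limit there (about 11 N briefly at 118 mm); the worm still slipped afterwards, so the jaw seemed tight. I did not check the jaw again after the last push (about 6 N).

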